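Index the rinse nozzle of a parts washer over the friction ring

TASK

The rinse nozzle on the green parts washer is parked over the black drain. Pull up the yellow spring-plunger knob on its blue swing arm, swing the arm round to the hole that puts the nozzle over the rust-brown friction ring, and let go so that the pin snaps fully home there. Leave the ring and the steel hub lying where they are.

Things in the scene. Friction and masses are not known exactly. Their poses are not given: they have to be found in the camera images.
- plunger_knob (a point): Centre of the yellow knob of the spring plunger: an upright cylinder 30 mm across and 32 mm high, the highest thing on the swing arm (centre about 150 mm above the table when the pin is home). It stands on the blue arm 90 mm from the pivot and rides round with it; there is 16 mm of free height beneath it down to the steel sleeve (24 mm across) and nothing within 50 mm beside it at its height. It spins freely on its pin, so the gripper need not turn with the arm.
- plunger (a joint): How far the plunger is pulled up, m: 0 = pin fully home in a hole, stop at 0.030. The pin reaches 18 mm into the hole, so it must be pulled at least 20 mm (24 mm is good) to swing clear; pin down, the arm is locked. The spring pulls down with about 7 N at home and 11 N at full pull. The holes have wide countersinks: let go within about 10 mm of a hole's centre and the pin centres itself and snaps home.
- swing_pivot (a point): Point on the vertical axis about which the blue arm (210 mm long, 26 mm wide) swings, at the top of the round steel index plate, 82 mm above the table. x axis: the direction of the parked arm, from the pivot over the drain; it stays with the fixed washer. The plate (224 mm across) has three holes on a circle of 90 mm radius: the parked one on x, and one 45 degrees to each side of it. The arm turns freely 57 degrees to each side once the pin is pulled.
- nozzle_tip (a point): Mouth of the grey segmented nozzle hanging under the free end of the arm, 185 mm from the pivot on the line through pivot and knob, 61 mm above the table; it passes clear over the parts in the tray.
- ring_center (a point): Centre of the rust-brown friction ring, 100 mm across, bore 54 mm, 12 mm thick, lying loose in the tray (floor 12 mm above the table), about 185 mm from the pivot and 45 degrees to one side of the parked arm: the side differs from time to time. With the pin home in the hole on that side the nozzle stands over its middle, give or take 15 mm.
- hub_center (a point): Centre (half-way up) of the bright steel hub, flange 90 mm across, 34 mm high, lying loose in the tray on the other side. Not to be disturbed.
Mind the look-alikes: they are no part of the job. There is more than one size of the part that bears ring_center; the job needs the smallest.

How it is judged:
By the outcome, as a careful person would: the job done as asked, in the order asked, and still so for the second after the job is handed in, with the robot touching nothing.
It also fails if it takes over 38 s, if anything falls off the work surface, if the arm or the gripper's body presses on something with over 40 N, if the wrist force passes 120 N, or if a joint passes its speed limit or range.

ROBOT

A 7-joint arm with a two-finger parallel gripper is mounted at the origin on the work surface. World frame = base frame: x ahead of the robot, y to its left, z up, the work surface at z = 0. Lengths are in m, angles in degrees, forces in N, time in s.
With the tool pointing down it reaches from about 0.35 to 0.9 m from the base axis. Payload 8.1 kg.
Tool frame: the origin (TCP) lies midway between the tips of the shut fingers; the grasp point (between the pads) lies 19 mm behind it; z points along the fingers, y is the direction in which the jaws open and shut (so a half turn about z gives the same grasp; the last joint's range is limited). The gripper opens to 85 mm and grips with 20 to 120 N. Pads are 22 mm wide; open, the fingers measure 114 mm over their backs; the gripper's body (76 mm by 85 mm) begins 54 mm behind the grasp point. The pads swing forward as they close: fully open they stand 13 mm farther back than shut.
Start: joints at [-75.722, 24.895, 1.432, 90.138, -0.665, 64.973, -4.303], TCP at [0.215, 0.587, 0.231] pointing down, gripper open.
Joint ranges: [-149.89, 149.89], [-25.12, 119.58], [-72.63, 75.52], [4.76, 147.25], [-75.54, 255.54], [6.69, 114.76], [-157.13, 157.13]. Speed limits (degrees/s): [127.2, 127.2, 172.46, 172.46, 180, 180, 180].

INTERFACE

Orientations are given as [roll, pitch, yaw] about the fixed x, y, z axes, in that order (R = Rz(yaw) Ry(pitch) Rx(roll)).
In Python, from workcell import readout, viewer, env gives the robot as it stands.
- The arm moves only by the tool drive_tool, never from a script. Its argument "plan" is a list of rows, each a list of 2 entries, a list of its own where there are three numbers: the shift along the tool's x, y, z in mm, then the turn, a rotation vector about the tool's x, y, z in rad. A call has 1 to 8 rows; each row is the pose to reach, as a shift and turn from the pose commanded when the call began, along the tool's axes at that moment; what a row does not reach only later rows make up. A row lasts 1/12 s, in which the tool goes at most 41.7 mm and 7.16 degrees, less where a joint would pass 70% of its speed; a pose out of reach is approached as far as the arm can. A call with a gripper value outside its range is refused whole. "hand" is the opening, from 0 (shut) to 1 (fully open), set as the call begins (left out, the last holds). The fingers move at their own pace and stop on an object; "force" is the grip in N (left out, the last holds). Time passes only in rows, so rows that repeat a pose let the fingers close. It gives the time, the measured TCP pose, the force and the opening at its end, in the units of the state.
- readout.get_obs(): the state, without advancing time (a new reading comes with each control period).
- viewer.get_image(name): name is "side" or "top"; returns a dict with "pixels" (480x640x3 uint8, red, green, blue), "fov_y" (degrees; the focal length in pixels is half the picture's height over the tangent of half this angle, whatever the lens; pixels are square), "cx", "cy" (the principal point, pixels), "R" (3x3) and "t" (3): a world point X has camera coordinates R X + t. Camera axes: x right, y down, z forward; pixel columns grow to the right and rows downward; lengths in m; the calibration is good to about 2 mm. A picture is of the moment at which its call begins. There is no depth.
- env.finish_job(): hands the job in, once; it reports no verdict.
The state is a dict: "t": time; "joints": joint angles; "qvel": joint speeds; "tau": joint torques, N m; "eef_pos": TCP position; "orientation": TCP orientation; "ft_force": force on the tool from outside, world axes, zero at the start; "ft_torque": the same for the moment, N m; "finger_gap": finger opening in m.
Only numpy, scipy, OpenCV 4.12 (cv2) and the standard library are available. Lean on these libraries where they do the work, as an engineer would, in place of code of your own. Each camera call takes 0.05 s, during which the arm holds its last target. There are 200 camera calls.

## Working session

There is one attempt and no reset: what is moved stays moved. The work goes in short steps, Python scripts to look and compute and a tool call to move; the robot and the scene stay as the last step left them, time stands still between calls to the robot, and variables do not carry over. Pictures are saved under pics/ and viewed, about 8 in all and at most 12, crops included, and the job is handed in when it is done.

Besides the shell and the picture viewer there is one more tool, called after "Emit:" as name(argument=value, ...), one argument or row to a line, values as JSON. drive_tool: Moves the arm, as the interface text tells. Its arguments: {"type":"object","properties":{"plan":{"type":"array","items":{"type":"array"}},"hand":{"type":"number"},"force":{"type":"number"}},"required":["plan"]}

```bash
mkdir -p pics; cat > h.py <<'E'
import numpy as np,cv2
from workcell import readout,viewer,env
def snap(n,f):
    d=viewer.get_image(n); cv2.imwrite(f'pics/{f}.png',d['pixels'][:,:,::-1]); np.savez(f'pics/{f}.npz',**d); return d
def KRt(d):
    f=240/np.tan(np.radians(float(d['fov_y']))/2)
    return np.array([[f,0,d['cx']],[0,f,d['cy']],[0,0,1.]]),np.array(d['R']),np.array(d['t'])
def atz(d,uv,z):
    K,R,t=KRt(d); c=-R.T@t; r=R.T@np.linalg.inv(K)@np.array([*uv,1.]); return c+r*(z-c[2])/r[2]
def proj(d,X):
    K,R,t=KRt(d); p=K@(R@np.array(X)+t); return p[:2]/p[2]
def tri(d1,a,d2,b):
    K1,R1,t1=KRt(d1);K2,R2,t2=KRt(d2)
    X=cv2.triangulatePoints(K1@np.c_[R1,t1],K2@np.c_[R2,t2],np.array(a,float),np.array(b,float));return (X[:3]/X[3]).ravel()
E
python3 - <<'E'
from h import *
for n in('top','side'):
    d=snap(n,n+'1'); print({k:d[k] for k in d if k!='pixels'})
print(readout.get_obs())
E
```

```text
{'fov_y': 51.115349015032564, 'cx': 327.55003782249344, 'cy': 243.11322207991464, 'R': array([[ 0.01540268, -0.9998717 ,  0.00439728],
       [-0.99020662, -0.0158638 , -0.13870538],
       [ 0.13875734, -0.00221778, -0.99032393]]), 't': array([0.08015517, 0.62858738, 1.05014999])}
{'fov_y': 51.98878562565848, 'cx': 317.47264058189364, 'cy': 239.14407668303426, 'R': array([[ 0.78002628, -0.62560287,  0.01341844],
       [-0.29627479, -0.38812514, -0.87268558],
       [ 0.55116264,  0.67674215, -0.48809816]]), 't': array([-0.44434094,  0.33269947,  0.61114026])}
{'t': 0.1, 'joints': array([-75.72192129,  24.9340427 ,   1.42879006,  90.18107837,
        -0.66672433,  64.97349511,  -4.30311457]), 'qvel': array([-5.16997165e-02, -1.63097846e-01, -9.17689969e-02, -1.40947397e-01,
       -6.92184682e-02,  1.55450308e-04,  4.78543956e-02]), 'tau': array([ 4.42300807e-03, -6.71749878e+01,  1.02889024e+00, -3.16902995e+01,
        1.59647630e-02,  7.23256526e-03,  3.14776071e-05]), 'eef_pos': array([0.21523495, 0.58631103, 0.23060581]), 'orientation': array([-1.79919796e+02,  4.59263114e-03,  1.59840239e+02]), 'ft_force': array([-0.16963245, -0.75940564, -0.19678062]), 'ft_torque': array([-0.05715882, -0.00276038, -0.04170262]), 'finger_gap': 0.08549389225956466}
```

View pics/top1.png

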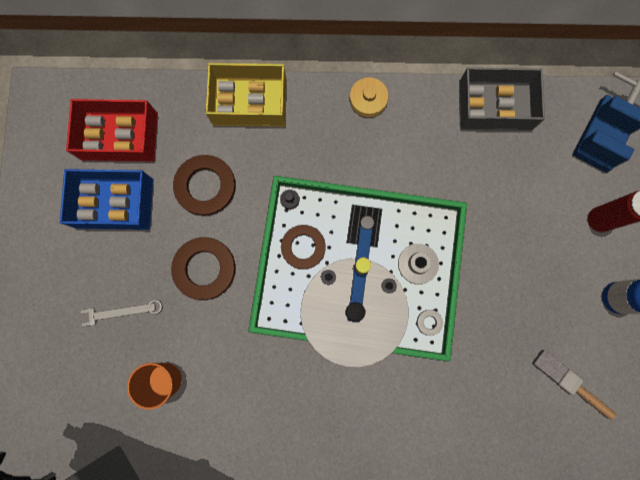

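View pics/side1.png

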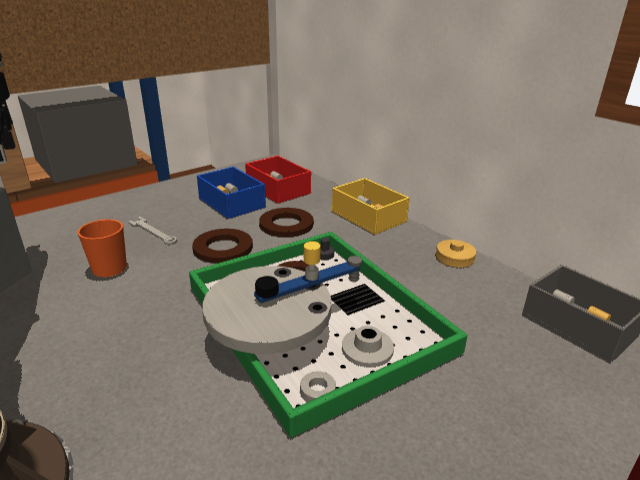

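Top view: the yellow knob is at (363,266), the pivot at (355,312) and the arm's end at (367,222). The ring in the tray is at (303,247), on the robot's left, and the hub is at (419,264) on the right. The two larger rings outside the tray are look-alikes. In the side view the knob is at (312,253).

```bash
python3 - <<'E'
from h import *
a=dict(np.load('pics/top1.npz'));b=dict(np.load('pics/side1.npz'))
k=tri(a,(363,266),b,(312,253));print('knob tri',k, 'top at z.166',atz(a,(363,266),.163))
p=atz(a,(355,312),.105);print('pivot',p);r=atz(a,(303,247),.024);print('ring',r,'hub',atz(a,(419,264),.03))
print('end',atz(a,(367,222),.1))
for q in(k,r):
    v=(q-p)[:2];print(np.linalg.norm(v),np.degrees(np.arctan2(v[1],v[0])))
# fine blob of knob
for d in(a,b):
    h=cv2.cvtColor(d['pixels'],cv2.COLOR_RGB2HSV);m=cv2.inRange(h,(24,150,80),(34,255,255))
    n,l,s,c=cv2.connectedComponentsWithStats(m);print([(s[i].tolist(),c[i].round(1).tolist()) for i in range(1,n) if s[i,4]>60])
from scipy.spatial.transform import Rotation as Ro
o=readout.get_obs();R=Ro.from_euler('xyz',o['orientation'],degrees=True).as_matrix();print(R.round(3))
E
```

```text
knob tri [0.56912484 0.01977574 0.15116932] top at z.166 [0.56707964 0.02127851 0.163     ]
pivot [0.4792109  0.03261832 0.105     ]
ring [0.62043325 0.14423885 0.024     ] hub [ 0.58607142 -0.11150666  0.03      ]
end [0.66498294 0.00882348 0.1       ]
0.09082647612519368 -8.12868307299989
0.18000804228074888 38.32244123730744
[([206, 63, 78, 53, 1417], [255.1, 94.1])]
[]
[[-0.939  0.345 -0.   ]
 [ 0.345  0.939 -0.001]
 [-0.    -0.001 -1.   ]]
```

```bash
python3 - <<'E'
import cv2
a=cv2.imread('pics/top1.png')[190:370,250:470];b=cv2.imread('pics/side1.png')[225:345,230:390]
cv2.imwrite('pics/c1.png',cv2.resize(a,None,fx=3.5,fy=3.3,interpolation=3)[:600,:800])
E
```

Emit:
drive_tool(
  plan=[
    [[-527,-411,-20],[0,0,0]],
    [[-527,-411,-20],[0,0,0]],
    [[-527,-411,-20],[0,0,0]],
    [[-527,-411,-20],[0,0,0]],
    [[-527,-411,-20],[0,0,0]],
    [[-527,-411,-20],[0,0,0]],
    [[-527,-411,-20],[0,0,0]],
    [[-527,-411,-20],[0,0,0]],
  ],
  hand=1,
  force=60,
)

```text
t: 0.77
eef_pos: [0.3919, 0.3018, 0.2412]
orientation: [-180.0, -0.0, 159.8]
ft_force: [0.6, 0.8, -0.1]
finger_gap: 0.0854
```

```bash
cat >> h.py <<'E'
from scipy.spatial.transform import Rotation as Ro
def to(x):
    o=readout.get_obs();R=Ro.from_euler('xyz',o['orientation'],degrees=True).as_matrix()
    print(o['t'],o['eef_pos'].round(4),o['orientation'].round(2),o['joints'].round(0),o['ft_force'].round(1),o['finger_gap'].round(4),'shift mm',((R.T@(np.array(x)-o['eef_pos']))*1000).round(1))
E
python3 -c "
from h import *
to([.568,.02,.25])"
```

```text
Traceback (most recent call last):
  File "h.py", line 18, in to
    print(o['t'],o['eef_pos'].round(4),o['orientation'].round(2),o['joints'].round(0),o['ft_force'].round(1),o['finger_gap'].round(4),'shift mm',((R.T@(np.array(x)-o['eef_pos']))*1000).round(1))
                                                                                                             ^^^^^^^^^^^^^^^^^^^^^
AttributeError: 'float' object has no attribute 'round'
```

Emit:
drive_tool(
  plan=[
    [[-263,-204,-4],[0,0,0]],
    [[-263,-204,-4],[0,0,0]],
    [[-263,-204,-4],[0,0,0]],
    [[-263,-204,-4],[0,0,0]],
    [[-263,-204,-4],[0,0,0]],
    [[-263,-204,-4],[0,0,0]],
    [[-263,-204,-4],[0,0,0]],
    [[-263,-204,-4],[0,0,0]],
  ],
)

```text
t: 1.43
eef_pos: [0.5685, 0.0197, 0.2452]
orientation: [-180.0, -0.0, 159.8]
ft_force: [0.8, 1.2, -0.2]
finger_gap: 0.0853
```

Emit:
drive_tool(
  plan=[
    [[0,0,0],[0,0,0]],
    [[0,0,0],[0,0,0]],
    [[0,0,0],[0,0,0]],
  ],
)

```text
t: 1.68
eef_pos: [0.5676, 0.0218, 0.2447]
orientation: [-180.0, -0.1, 159.8]
ft_force: [-0.6, 0.5, 1.2]
finger_gap: 0.0856
```

```bash
sed -i "s/o\['finger_gap'\].round(4)/o['finger_gap']/" h.py
python3 -c "
from h import *
to([.568,.02,.131])
a=snap('side','side2')
cv2.imwrite('pics/s2c.png',cv2.resize(a['pixels'][140:320,200:420,::-1],None,fx=3.3,fy=3.3,interpolation=3))
"
```

```text
1.6833 [0.5676 0.0218 0.2447] [-1.7999e+02 -7.0000e-02  1.5981e+02] [-21.  19.  19.  98.  -7.  64.  69.] [-0.6  0.5  1.2] 0.08555778074511262 shift mm [ -1.1  -1.5 113.7]
```

View pics/s2c.png

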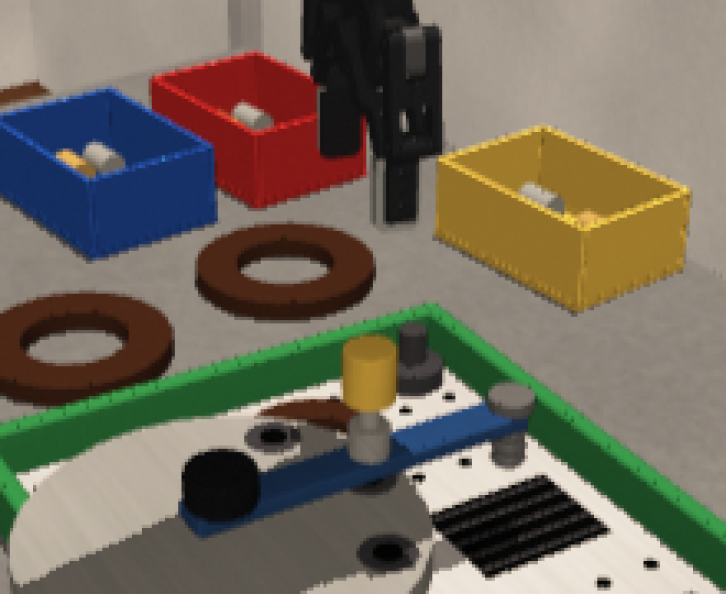

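Gripper stands above the knob, whose centre is at crop (370,374), or full-image (312,253), as before. Going down and closing.

Emit:
drive_tool(
  plan=[
    [[-1,-1,30],[0,0,0]],
    [[-1,-1,60],[0,0,0]],
    [[-1,-1,85],[0,0,0]],
    [[-1,-1,102],[0,0,0]],
    [[-1,-1,113],[0,0,0]],
    [[-1,-1,113],[0,0,0]],
    [[-1,-1,113],[0,0,0]],
    [[-1,-1,113],[0,0,0]],
  ],
)

```text
t: 2.4
eef_pos: [0.5693, 0.0209, 0.1335]
orientation: [179.9, 0.1, 159.9]
ft_force: [-0.7, 0.4, 0.1]
finger_gap: 0.0853
```

Emit:
drive_tool(
  plan=[
    [[0,0,0],[0,0,0]],
    [[0,0,0],[0,0,0]],
    [[0,0,0],[0,0,0]],
    [[0,0,0],[0,0,0]],
    [[0,0,0],[0,0,0]],
    [[0,0,0],[0,0,0]],
    [[0,0,0],[0,0,0]],
    [[0,0,0],[0,0,0]],
  ],
  hand=0,
  force=60,
)

```text
t: 3.07
eef_pos: [0.569, 0.0208, 0.133]
orientation: [179.9, 0.0, 159.9]
ft_force: [-1.2, 0.8, 5.3]
finger_gap: 0.0286
```

```bash

python3 -c "
from h import *
to([.568,.02,.155])
a=snap('side','side3')
cv2.imwrite('pics/s3c.png',cv2.resize(a['pixels'][140:320,200:420,::-1],None,fx=3.3,fy=3.3,interpolation=3))
"
```

```text
3.0667 [0.569  0.0208 0.133 ] [1.7994e+02 4.0000e-02 1.5985e+02] [-20.  26.  17. 106. -10.  50.  72.] [-1.2  0.8  5.3] 0.028606447358421157 shift mm [  0.6  -1.1 -22. ]
```

View pics/s3c.png

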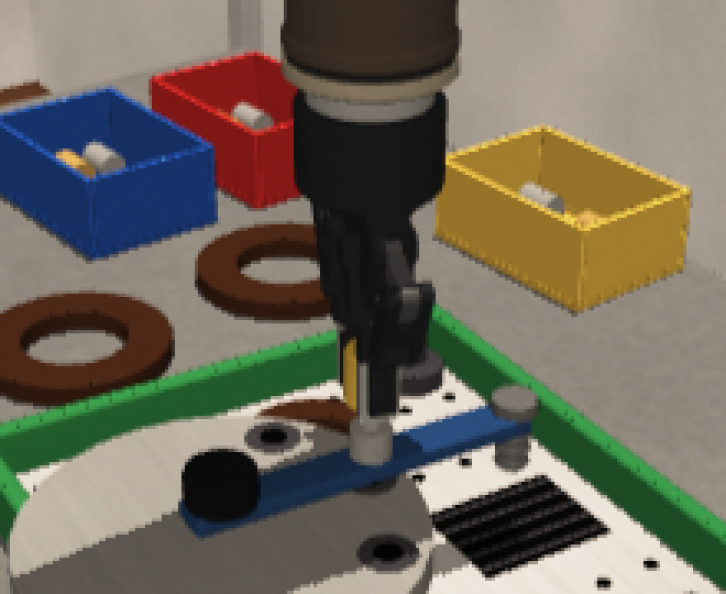

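The pads hold the knob (crop 365,380) with a gap of 28.6 mm. Lifting.

Emit:
drive_tool(
  plan=[
    [[0,0,-8],[0,0,0]],
    [[0,0,-16],[0,0,0]],
    [[0,0,-22],[0,0,0]],
    [[0,0,-26],[0,0,0]],
    [[0,0,-26],[0,0,0]],
    [[0,0,-26],[0,0,0]],
  ],
)

```text
t: 3.62
eef_pos: [0.5687, 0.0202, 0.1582]
orientation: [-180.0, 0.0, 159.8]
ft_force: [5.5, -1.5, -11.6]
finger_gap: 0.0282
```

```bash

python3 -c "
from h import *
to([.568,.02,.157])
a=snap('side','side4')
cv2.imwrite('pics/s4c.png',cv2.resize(a['pixels'][200:320,250:400,::-1],None,fx=4,fy=4,interpolation=3))
P=np.array([.4795,.0325]);g=readout.get_obs();R=Ro.from_euler('xyz',g['orientation'],degrees=True).as_matrix();v=g['eef_pos'][:2]-P;print(np.linalg.norm(v),np.degrees(np.arctan2(v[1],v[0])))
for a in (5,10,15,20,25,30,35,40,45):
    c,s=np.cos(np.radians(a)),np.sin(np.radians(a));n=np.array([c*v[0]-s*v[1],s*v[0]+c*v[1]])-v
    print(a,(R.T@np.array([*n,0])*1000).round(1))
"
```

```text
3.6167 [0.5687 0.0202 0.1582] [-1.8000e+02  2.0000e-02  1.5983e+02] [-20.  24.  17. 104.  -9.  53.  71.] [  5.5  -1.5 -11.6] 0.028214877027024743 shift mm [ 0.6 -0.4  1.2]
0.08997900142625734 -7.838865079050366
5 [ 2.   7.6 -0. ]
10 [ 4.7 15.  -0. ]
15 [ 8.  22.1 -0. ]
20 [11.9 28.9 -0. ]
25 [16.4 35.3 -0. ]
30 [21.4 41.4 -0. ]
35 [26.9 46.9 -0. ]
40 [32.9 52.  -0. ]
45 [39.3 56.5 -0. ]
```

View pics/s4c.png

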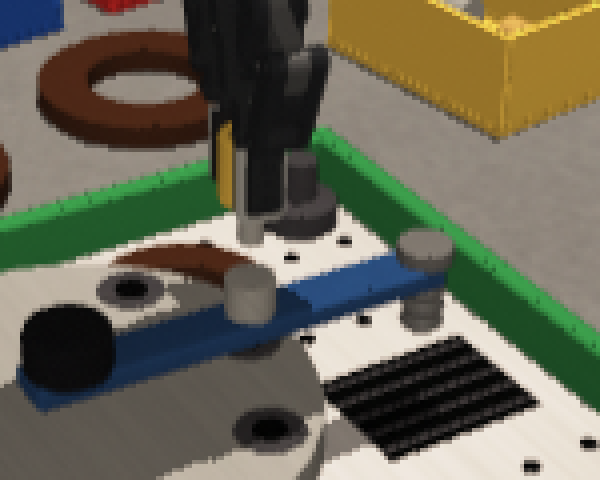

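Plunger up about 25 mm, with the bare rod visible between knob and sleeve at crop (250,235). Swinging to the left.

Emit:
drive_tool(
  plan=[
    [[0.9,3.8,0],[0,0,0]],
    [[2,7.6,0],[0,0,0]],
    [[4.7,15,0],[0,0,0]],
    [[8,22.1,0],[0,0,0]],
    [[11.9,28.9,0],[0,0,0]],
    [[14.1,32.1,0],[0,0,0]],
    [[16.4,35.3,0],[0,0,0]],
    [[16.4,35.3,0],[0,0,0]],
  ],
)

```text
t: 4.33
eef_pos: [0.5656, 0.0607, 0.1579]
orientation: [179.9, 0.0, 159.9]
ft_force: [6.8, 3.7, -11.2]
finger_gap: 0.0281
```

Emit:
drive_tool(
  plan=[
    [[2.4,3.1,0],[0,0,0]],
    [[5,6.1,0],[0,0,0]],
    [[10.5,11.6,0],[0,0,0]],
    [[16.5,16.7,0],[0,0,0]],
    [[20,19.2,0],[0,0,0]],
    [[22.9,21.2,0],[0,0,0]],
    [[22.9,21.2,0],[0,0,0]],
    [[22.9,21.2,0],[0,0,0]],
  ],
)

```text
t: 5.0
eef_pos: [0.5511, 0.0887, 0.1579]
orientation: [179.9, -0.0, 159.9]
ft_force: [4.9, 4.7, -10.3]
finger_gap: 0.0287
```

```bash

python3 -c "
from h import *
to([.5512,.0873,.157])
a=snap('side','side5');b=snap('top','top5')
i=np.hstack([cv2.resize(x['pixels'][200:350,w:w+150,::-1],None,fx=2.6,fy=2.6,interpolation=3) for x,w in((a,220),(b,270))])
cv2.imwrite('pics/s5c.png',i)
"
```

```text
5.0 [0.5511 0.0887 0.1579] [ 1.7992e+02 -2.0000e-02  1.5993e+02] [-27.  23.  17. 106.  -8.  52.  64.] [  4.9   4.7 -10.3] 0.028708052619905878 shift mm [-0.6 -1.3  0.9]
```

View pics/s5c.png

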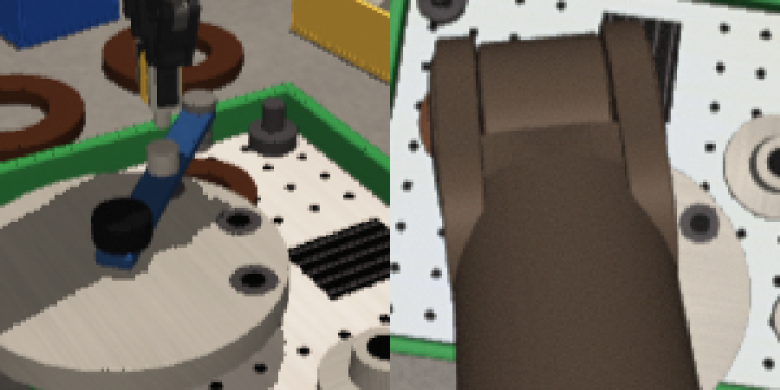

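The arm now points over the ring and its hole is covered. The two holes still in sight, at crop (240,220) and (253,280), are the parked and right-hand ones. The angle swung is about 46°, so I'm letting go.

Emit:
drive_tool(
  plan=[
    [[0,-1,0],[0,0,0]],
    [[0,-1,0],[0,0,0]],
    [[0,-1,0],[0,0,0]],
    [[0,-1,0],[0,0,0]],
    [[0,-1,0],[0,0,0]],
    [[0,-1,0],[0,0,0]],
    [[0,-1,0],[0,0,0]],
    [[0,-1,0],[0,0,0]],
  ],
  hand=1,
)

```text
t: 5.77
eef_pos: [0.5508, 0.086, 0.1583]
orientation: [180.0, -0.0, 159.8]
ft_force: [0.1, -0.1, -1.0]
finger_gap: 0.0855
```

Emit:
drive_tool(
  plan=[
    [[0,0,-15],[0,0,0]],
    [[0,0,-45],[0,0,0]],
    [[0,0,-80],[0,0,0]],
    [[-40,0,-110],[0,0,0]],
    [[-40,30,-130],[0,0,0]],
    [[-40,60,-140],[0,0,0]],
    [[-40,90,-140],[0,0,0]],
    [[-40,125,-140],[0,0,0]],
  ],
)

```text
t: 6.43
eef_pos: [0.6324, 0.1896, 0.2997]
orientation: [179.9, 0.1, 159.7]
ft_force: [1.0, -0.8, -0.1]
finger_gap: 0.0858
```

Emit:
drive_tool(
  plan=[
    [[0,40,0],[0,0,0]],
    [[0,80,0],[0,0,0]],
    [[0,120,0],[0,0,0]],
    [[0,160,0],[0,0,0]],
    [[0,200,0],[0,0,0]],
    [[0,230,0],[0,0,0]],
    [[0,230,0],[0,0,0]],
    [[0,230,0],[0,0,0]],
  ],
)

```text
t: 7.1
eef_pos: [0.7102, 0.4078, 0.2957]
orientation: [-179.9, -0.1, 160.0]
ft_force: [0.4, -1.1, -0.6]
finger_gap: 0.0857
```

```bash

python3 -c "
from h import *
to([.5512,.0873,.157])
a=snap('side','side6');b=snap('top','top6')
i=np.hstack([cv2.resize(x['pixels'][195:345,w:w+150,::-1],None,fx=2.6,fy=2.6,interpolation=3) for x,w in((a,220),(b,270))])
cv2.imwrite('pics/s6c.png',i)
"
```

```text
7.1 [0.7102 0.4078 0.2957] [-1.7990e+02 -1.0000e-01  1.6001e+02] [-40.  45.  17.  48. -12.  89.  42.] [ 0.4 -1.1 -0.6] 0.08568329210783454 shift mm [  39.6 -355.3  139.4]
```

View pics/s6c.png

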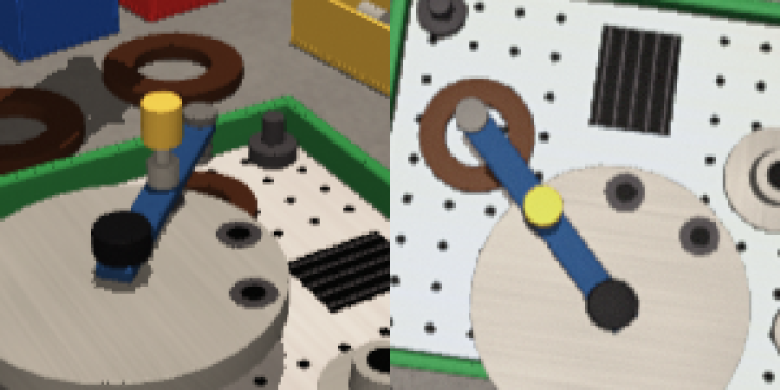

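Nozzle (right crop 472,113) is over the ring. The knob is at left crop (161,122) and right crop (543,206). Checking its height, and whether ring and hub stayed put.

```bash

python3 -c "
from h import *
a=dict(np.load('pics/side6.npz'));b=dict(np.load('pics/top6.npz'));b1=dict(np.load('pics/top1.npz'))
print('knob',tri(b,(270+543/2.6-60*2.5+150-150+0 if 0 else 270+(543-390)/2.6,195+206/2.6),a,(220+161/2.6,195+122/2.6)))
n=atz(b,(270+82/2.6,195+113/2.6),.1);r=atz(b,(270+87/2.6,195+136/2.6),.024);print('arm end',n,'ring',r)
P=np.array([.4795,.0325]);k=atz(b,(270+(543-390)/2.6,195+206/2.6),.163)[:2]-P;print(np.degrees(np.arctan2(k[1],k[0])))
for X in([.5512,.0873,.166],[.5512,.0873,.134],[.5512,.0873,.186]):print((proj(a,X)-[220,195])*2.6)
for x0,x1,y0,y1,n in((395,445,235,290,'hub'),(278,295,225,270,'ring')):
    print(n,np.abs(b['pixels'][y0:y1,x0:x1].astype(int)-b1['pixels'][y0:y1,x0:x1]).mean())
"
```

```text
knob [0.55188122 0.08636329 0.14953792]
arm end [0.62820393 0.14408649 0.1       ] ring [0.61976204 0.14320124 0.024     ]
37.57317547396398
[157.73254934 101.36652917]
[158.77281405 140.92831575]
[157.06370038  75.92986943]
hub 19.816848484848485
ring 14.966448801742919
```

```bash

python3 -c "
from h import *
b=dict(np.load('pics/top6.npz'))['pixels'];b1=dict(np.load('pics/top1.npz'))['pixels']
f=lambda p,x0,x1,y0,y1:cv2.cvtColor(p,cv2.COLOR_RGB2GRAY)[y0:y1,x0:x1]
for n,w in(('hub',(396,442,240,288)),('ring left',(276,298,222,272))):
    t=f(b1,*w);x0,x1,y0,y1=w;s=cv2.matchTemplate(f(b,x0-6,x1+6,y0-6,y1+6),t,cv2.TM_CCOEFF_NORMED);m=cv2.minMaxLoc(s);print(n,m[1],np.array(m[3])-6, t.mean(),f(b,*w).mean())
print(env.finish_job())
"
```

```text
hub 0.998226523399353 [0 0] 168.5715579710145 188.26268115942028
ring left 0.9885563254356384 [0 0] 144.58 160.44727272727272
the job is handed in; nothing more can be done
None
```

I pulled the yellow knob up about 25 mm, swung the blue arm about 45° to the left (robot's view), and let go with the nozzle over the rust-brown ring. I then moved the gripper well clear and handed the job in at about 7 s of the 38 s allowed; no verdict was reported.

- **Pin:** the knob centre is back at 149.5 mm, its height when the pin is home. The arm has turned 45.4° from where it was parked.
- **Nozzle:** the arm's end measured about 8 mm from the ring's centre, within the 15 mm allowed.
- **Ring and hub:** neither shifted by a pixel between the first and last top views. A plain pixel difference did show a change there, but it was an overall brightening of the picture; template matching scored 0.99 or better at zero shift.
- **Forces:** the highest reading I saw was about 13 N at the wrist, read at the end of each move.

No check failed.

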